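Stop the bar feeder, clear the jammed bar, reset the stop

TASK

A steel bar has jammed under the yellow guard of the green bar feeder. First push the red mushroom stop button fully down so that it latches; with it latched, draw the bar along its channel until the whole bar is out from under the guard, and leave it lying in the channel; then turn the red button head clockwise until it releases, and let it spring back up. Do not disturb the spanner, the dark bar offcut and the bolt lying nearby.

Things in the scene. Friction and masses are not known exactly. Their poses are not given: they have to be found in the camera images.
- stop_box: Yellow stop box, 84 mm square (black foot 92 mm square), 65 mm high plus a 4 mm black collar 48 mm across, fixed to the bench. Origin: centre of its underside, z up. The red mushroom head stands on its top, centred.
- stop_top (a point): Centre of the flat top of the red mushroom head, on its vertical axis. The head is a disc 40 mm across and 20 mm thick with white marks on top; its side is upright over 14 mm and can be pinched from any direction. Its top is 105 mm above the bench when up, 95 mm when latched down.
- stop_stem (a joint): How far the red head is pressed (m): 0 up, 0.010 fully down. About 4 N starts it; past half travel it snaps down and latches there, held by about 3 N.
- stop_head (a joint): Clockwise turn (seen from above) of the red head (rad): 0 at rest, stop at 1.1. A light spring (0.05 N m/rad) turns it back to 0. While the head is down, turning it clockwise lifts it by a cam (7.5 mm per rad); past about 0.75 rad it is released and springs fully up once let go.
- feeder: Green bar feeder, fixed. Origin: centre of its underside; x along the channel, out of the guard to the free end, z up. Base 84 mm wide, 30 mm high, x -155 to 165 mm. Channel on its centre line: floor 30 mm up, 26 mm wide inside, dark side strips 6 mm thick with tops 38 mm up. Stop block from x 157 mm, 48 mm up. Green drive housing x -225 to -155 mm, 100 mm wide, 103 mm high, motor on its +y side.
- guard_exit (a point): Point on the channel floor, on its centre line, below the edge of the yellow guard where the bar comes out (x = -30 mm in the feeder's frame). The guard is a yellow bridge over the channel from x = -130 to -30 mm of the feeder, 74 mm wide, underside 66 mm and top 71 mm above the bench, open at both ends.
- bar: Loose bright steel bar, 120 long (x) x 20 x 20 mm, about 0.37 kg, lying in the channel with 3 mm play each side, x along the channel's x. Origin: centre of its underside. At the start its front end (+x) sticks 50 to 80 mm out of the guard, the rest is under it; its top is 50 mm above the bench. It slides easily.
- spanner: Bystander: steel spanner, 170 mm long (x), lying flat on the bench beside the feeder, on the robot's side. Origin: middle of its underside.
- offcut: Bystander: dark steel bar 100 x 18 x 18 mm lying on the bench beside the feeder, on the far side from the robot. Origin: centre of its underside.
- bolt: Bystander: brass bolt with a nut, 59 mm long, 24 mm thick, lying on the bench near the stop box. Origin: underside of its head end, x along the bolt.
Mind the look-alikes: they are no part of the job. Of the things like the stop_box, leave any that is blue, pink or purple; of the rest the smaller one is meant.

How it is judged:
By the outcome, as a careful person would: the job done as asked, in the order asked, and still so for the second after the job is handed in, with the robot touching nothing.
It also fails if it takes over 59 s, if anything falls off the work surface, if the arm or the gripper's body presses on something with over 40 N, if the wrist force passes 120 N, or if a joint passes its speed limit or range.

ROBOT

A 7-joint arm with a two-finger parallel gripper is mounted at the origin on the work surface. World frame = base frame: x ahead of the robot, y to its left, z up, the work surface at z = 0. Lengths are in mm, angles in rad, forces in N, time in s.
With the tool pointing down it reaches from about 425 to 1025 mm from the base axis. Payload 3.6 kg.
Tool frame: the origin (TCP) lies on the mounting face of the last link; the fingertips stand 173 mm ahead of it and the grasp point (between the pads) lies 155 mm ahead of it; z points along the fingers, y is the line along which they close (so a half turn about z gives the same grasp; the last joint's range is limited). The gripper opens to 85 mm and grips with 20 to 120 N. Pads are 22 mm wide; open, the fingers measure 114 mm over their backs; the gripper's body (76 mm by 85 mm) begins 54 mm behind the grasp point. The pads swing forward as they close: fully open they stand 13 mm farther back than shut.
Start: joints at [-1.248, 0.591, 0.048, 1.609, -0.033, 0.943, -0.034], TCP at [292.835, 663.232, 404.702] pointing down, gripper open.
Joint ranges: [-2.69, 2.69], [-0.47, 2.24], [-1.27, 1.36], [0.19, 2.51], [-1.53, 4.68], [0.08, 2.07], [-3.09, 3.09]. Speed limits (rad/s): [2.57, 2.57, 3.14, 3.14, 3.14, 3.14, 3.14].

INTERFACE

Orientations are given as a rotation vector (axis times angle).
In Python, from station import * gives the robot as it stands.
- The arm moves only by the shell command python3 -m pendant 'ROWS'. ROWS is JSON, a list that holds one entry, the list of rows, each a list of 7 numbers: the turn, a rotation vector about the tool's x, y, z as a fraction of full scale, then the shift along the tool's x, y, z as a fraction of full scale, then the opening, from -1 (shut) to 1 (fully open). In form: [[[wx, wy, wz, dx, dy, dz, grip], ...]]. A call has exactly 10 rows; each row is the pose to reach, as a shift and turn from the pose commanded when the call began, along the tool's axes at that moment, turning the shorter way round; what a row does not reach only later rows make up. Full scale, the value 1, is 40 cm for a shift and 180 degrees for a turn. A row lasts 1/8 s, in which the tool goes at most 62.5 mm and 10.7 degrees, less where a joint would pass 70% of its speed; a pose out of reach is approached as far as the arm can. A call with a number of a shift or a turn outside -1 to 1 is refused whole. A call with a gripper value outside its range is refused whole. The fingers move at their own pace and stop on an object; the grip force is fixed at half the most. Time passes only in rows, so rows that repeat a pose let the fingers close, or fill a call up. It gives the time, the measured TCP pose, the force, the opening and the grip force at its end, in the units of the state.
- state(): the state, without advancing time (a new reading comes with each control period).
- get_image(name): name is "side" or "top" or "wrist"; returns a dict with "img" (420x560x3 uint8, blue, green, red), "vfov" (degrees; the focal length in pixels is half the picture's height over the tangent of half this angle, whatever the lens; pixels are square), "cx", "cy" (the principal point, pixels), "extrinsics" (4x4, takes a point from world to camera coordinates). Camera axes: x right, y up, looking along -z (the intrinsics and any distortion apply to the point x, -y, -z); pixel columns grow to the right and rows downward; lengths in mm; the calibration is good to about 2 mm. A picture is of the moment at which its call begins. There is no depth.
- close_job(): hands the job in; it is judged then, once.
Trained networks look in a picture, given as the dict that the camera call returned (one of the last four; its "shot" number tells which), for a name from the list of things; names that differ only in an ending like _2 or _b are one class to them, and where a whole thing is asked for, a point or a joint stands for the part that bears it (a point fixed in the world has none). Each returns a list of dicts, best first, with "p" (0 to 1); they miss things now and then, are a little off and sometimes report something else, mostly with a low value. They report only what shows in the picture. A call takes as long as a camera call. They do not tell look-alikes from the thing itself.
- find_in(query, picture): "box" ([centre column, centre row, width, height] in pixels, round what is visible of it).
- silhouettes(query, picture): "mask" (420x560 bool, what is visible of it) and "box" ([centre column, centre row, width, height] in pixels, round what is visible of it).
The state is a dict: "clock": time; "joint_positions": joint angles; "joint_vel": joint speeds; "effort": joint torques, N m; "tool_pos": TCP position; "orientation": TCP orientation; "force": force on the tool from outside, world axes, zero at the start; "wrist_torque": the same for the moment, N m; "grip_width": finger opening in mm; "grasp_force": force on a finger pad.
Only numpy, scipy, OpenCV 4.12 (cv2) and the standard library are available. Lean on these libraries where they do the work, as an engineer would, in place of code of your own. Each camera call takes 0.05 s, during which the arm holds its last target. There are 200 camera calls.

## Working session

There is one attempt and no reset: what is moved stays moved. The work goes in short steps, Python scripts to look and compute and a shell command to move; the robot and the scene stay as the last step left them, time stands still between calls to the robot, and variables do not carry over. Pictures are saved under pics/ and viewed, at most 10 in all, crops included, and the job is handed in when it is done.

```bash
mkdir -p pics; ls; cat > h.py <<'E'
from station import *
import numpy as np, cv2
def cam(d):
    f=210/np.tan(np.radians(d["vfov"])/2); return f,d["cx"],d["cy"],np.array(d["extrinsics"])
def proj(d,P):
    f,cx,cy,E=cam(d); p=(E@np.r_[P,1])[:3]; return np.array([cx+f*p[0]/-p[2],cy-f*p[1]/-p[2]])
def back(d,u,v,z):
    f,cx,cy,E=cam(d); R=E[:3,:3];t=E[:3,3]; c=-R.T@t
    r=R.T@np.array([(u-cx)/f,-(v-cy)/f,-1]); return c+r*(z-c[2])/r[2]
E
python3 - <<'E'
from h import *
s=state();print(s)
ims=[]
for n in ("top","side","wrist"):
    d=get_image(n); cv2.imwrite(f"pics/{n}0.png",d["img"]); print(n,{k:v for k,v in d.items() if k!="img"})
    for q in ("stop_box","stop_top","feeder","bar","spanner","offcut","bolt"):
        for r in find_in(q,d)[:3]: print(q,round(r["p"],2),np.round(r["box"],0))
E
```

```text
pics
{'clock': 0.0, 'joint_positions': array([-1.24848519,  0.59214097,  0.0482927 ,  1.60987155, -0.03334678,
        0.94271119, -0.03372688]), 'joint_vel': array([ 0.00089975, -0.00116684,  0.00014506, -0.00116019,  0.00058027,
        0.00065623,  0.00074616]), 'effort': array([ 2.01226808e-04, -5.48680508e+01,  1.54617794e+00, -1.98126447e+01,
        9.30927781e-03,  8.96058016e-03, -1.11113934e-06]), 'tool_pos': array([292.63298051, 662.81919907, 403.50610643]), 'orientation': array([-0.64833085, -3.07356431,  0.00360091]), 'force': array([-0.87793404, -0.10367987, -0.17572592]), 'wrist_torque': array([-0.08770913,  0.01214223, -0.02075353]), 'grasp_force': 0.0, 'grip_width': 85.41658166439905}
top {'vfov': 50.24048341742028, 'cx': 280.5663558437913, 'cy': 208.18647081632665, 'extrinsics': array([[ 2.25045588e-02, -9.99742928e-01, -2.76090063e-03,
         6.26273362e+01],
       [ 9.97220992e-01,  2.22514395e-02,  7.10996920e-02,
        -4.94725221e+02],
       [-7.10199803e-02, -4.35329526e-03,  9.97465393e-01,
        -1.16378099e+03],
       [ 0.00000000e+00,  0.00000000e
[... 1138 characters left out ...]
7.]
spanner 0.83 [298. 181.  33.  28.]
offcut 0.73 [218. 183.  22.  25.]
bolt 0.75 [182. 308.  33.  13.]
wrist {'vfov': 71.57894383031821, 'cx': 281.45098150591525, 'cy': 211.05629230589747, 'extrinsics': array([[ 4.02296879e-01,  9.15509105e-01,  5.48207529e-04,
        -7.25723218e+02],
       [-8.66360545e-01,  3.80893234e-01, -3.23016642e-01,
         4.27265867e+01],
       [-2.95933486e-01,  1.29473642e-01,  9.46393126e-01,
        -3.79417756e+02],
       [ 0.00000000e+00,  0.00000000e+00,  0.00000000e+00,
         1.00000000e+00]]), 'shot': 3}
stop_box 0.77 [122. 400.  44.  34.]
stop_box 0.7 [ 79. 312. 145. 138.]
stop_box 0.56 [ 10. 375.  20.  60.]
stop_top 0.92 [ 35. 356.  50.  46.]
```

View pics/top0.png

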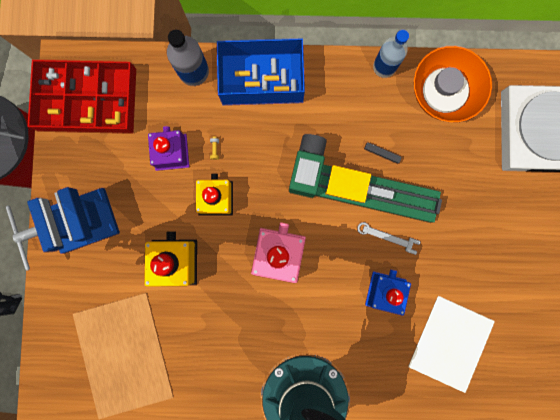

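View pics/side0.png

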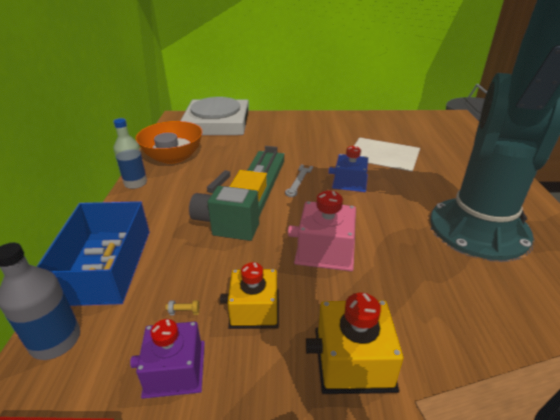

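The top view shows the small yellow stop box at about (213,196), with its red head at (210,195). The feeder runs from (305,172) to (440,205), with the bar sticking out at (380,192) toward lower right. The side view shows the same small box, head at (252,273). I'll now measure these.

```bash
cat > m.py <<'E'
from h import *
T=get_image("top");S=get_image("side")
def red(d,box):
    h=cv2.cvtColor(d["img"],cv2.COLOR_BGR2HSV); m=((h[...,0]<6)|(h[...,0]>172))&(h[...,1]>150)&(h[...,2]>70)
    u0,v0,u1,v1=box; k=np.zeros_like(m);k[v0:v1,u0:u1]=m[v0:v1,u0:u1]
    v,u=np.where(k); return u.mean(),v.mean(),(u.min(),u.max(),v.min(),v.max())
a=red(T,(195,178,232,212));b=red(S,(232,255,275,290));print(a,b)
for z in (85,95,105): print("head",z,back(T,a[0],a[1],z)[:2],back(S,b[0],b[1],z)[:2])
for q in ("stop_box","feeder","bar","spanner","offcut","bolt"):
  for n,d in (("T",T),("S",S)):
    for r in silhouettes(q,d)[:4]:
        m=r["mask"].astype(np.uint8)
        if m.sum()<5: continue
        rc=cv2.minAreaRect(cv2.findNonZero(m)); print(q,n,round(r["p"],2),np.round(cv2.boxPoints(rc)).tolist())
c=cv2.resize(T["img"][120:260,190:460],None,fx=2.9,fy=2.9,interpolation=cv2.INTER_CUBIC);cv2.imwrite("pics/topc.png",c)
E
python3 m.py
```

```text
(np.float64(210.33142857142857), np.float64(194.61714285714285), (np.int64(203), np.int64(218), np.int64(187), np.int64(202))) (np.float64(251.8934169278997), np.float64(273.7241379310345), (np.int64(242), np.int64(261), np.int64(263), np.int64(283)))
head 85 [518.41356986 249.26761195] [517.35120232 241.85072999]
head 95 [517.43151117 247.6412825 ] [516.11804404 251.78352811]
head 105 [516.44945248 246.01495306] [514.88488577 261.71632623]
stop_box T 0.86 [[250.0, 275.0], [261.0, 219.0], [307.0, 228.0], [297.0, 283.0]]
stop_box T 0.77 [[145.0, 129.0], [185.0, 123.0], [191.0, 167.0], [151.0, 173.0]]
stop_box T 0.69 [[195.0, 174.0], [232.0, 174.0], [232.0, 215.0], [195.0, 215.0]]
stop_box T 0.68 [[144.0, 232.0], [197.0, 232.0], [197.0, 286.0], [144.0, 286.0]]
stop_box S 0.92 [[218.0, 263.0], [277.0, 261.0], [280.0, 328.0], [221.0, 331.0]]
stop_box S 0.9 [[329.0, 189.0], [331.0, 146.0], [369.0, 148.0], [366.0, 191.0]]
stop_box S 0.6 [[131.0, 319.0], [204.0, 319.0], [204.0, 397.0], [131.0, 397.0]]
stop_box S 0.58 [[306.0, 292.0], [403.0, 292.0], [403.0, 394.0], [306.0, 394.0]]
feeder T 0.88 [[287.0, 192.0], [301.0, 131.0], [450.0, 166.0], [435.0, 227.0]]
feeder T 0.36 [[196.0, 174.0], [232.0, 174.0], [232.0, 215.0], [196.0, 215.0]]
feeder S 0.82 [[181.0, 222.0], [220.0, 124.0], [288.0, 152.0], [249.0, 249.0]]
bar T 0.76 [[367.0, 196.0], [368.0, 186.0], [395.0, 190.0], [393.0, 200.0]]
spanner T 0.7 [[362.0, 236.0], [366.0, 224.0], [419.0, 241.0], [415.0, 254.0]]
offcut T 0.5 [[363.0, 149.0], [367.0, 142.0], [401.0, 157.0], [398.0, 164.0]]
offcut S 0.61 [[206.0, 189.0], [226.0, 168.0], [232.0, 174.0], [212.0, 195.0]]
bolt T 0.57 [[210.0, 137.0], [218.0, 137.0], [218.0, 159.0], [210.0, 159.0]]
bolt S 0.58 [[166.0, 299.0], [200.0, 299.0], [200.0, 315.0], [166.0, 315.0]]
```

View pics/topc.png

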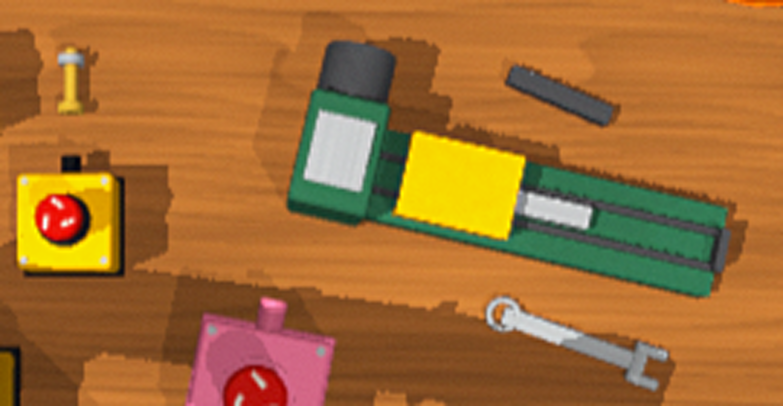

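The crop shows the guard edge from (526,157) to (512,241), the bar front from (592,204) to (588,230), and the base end corners at (727,208) and (711,297). Next I fit the feeder pose.

```bash
cat > fit.py <<'E'
from h import *
from scipy.optimize import least_squares
from scipy.spatial.transform import Rotation as R
T=get_image("top")
P=[((727,208),(165,42,30)),((711,297),(165,-42,30)),((526,157),(-30,37,71)),((512,241),(-30,-37,71)),((414,132),(-130,37,71)),((395,214),(-130,-37,71))]
def w(p,q): c,s=np.cos(p[2]),np.sin(p[2]); return np.array([p[0]+c*q[0]-s*q[1],p[1]+s*q[0]+c*q[1],q[2]])
px=[np.array(u)/2.9+[190,120] for u,_ in P]
r=least_squares(lambda p:np.ravel([proj(T,w(p,q))-u for u,(_,q) in zip(px,P)]),[560,-150,-1.8],x_scale=[10,10,.1])
p=r.x;print("feeder",p,np.round(r.fun,1))
for u in ((592,204),(588,230)):
    b=back(T,*(np.array(u)/2.9+[190,120]),50)[:2]-p[:2];c,s=np.cos(p[2]),np.sin(p[2]);print("bar front local",c*b[0]+s*b[1],-s*b[0]+c*b[1])
for x in (0,10,90,100): print(x,w(p,(x,0,50)))
s=state();print(R.from_rotvec(s["orientation"]).as_matrix().round(3))
E
python3 fit.py
```

```text
feeder [ 538.02900123 -176.35564679   -1.77418463] [ 1.  -0.4  0.   0.2  0.   0.2 -1.3 -0.3  0.1  0.1  0.3  0.1]
bar front local 39.054527704628484 13.526757150268828
bar front local 40.382414017382224 -9.91239909576684
0 [ 538.02900123 -176.35564679   50.        ]
10 [ 536.00911172 -186.1495248    50.        ]
90 [ 519.84999563 -264.50054883   50.        ]
100 [ 517.83010611 -274.29442684   50.        ]
[[-0.915  0.404  0.   ]
 [ 0.404  0.915 -0.   ]
 [-0.    -0.    -1.   ]]
```

```bash
cat > go.py <<'E'
import sys
from h import *
from scipy.spatial.transform import Rotation as R
# target x y z yaw(deg of tool x) -> row numbers
x,y,z,yw=map(float,sys.argv[1:5])
s=state();M=R.from_rotvec(s["orientation"]);a=np.radians(yw)
N=R.from_matrix(np.array([[np.cos(a),np.sin(a),0],[np.sin(a),-np.cos(a),0],[0,0,-1]]))
print((( M.inv()*N).as_rotvec()/np.pi).round(4),(M.inv().apply(np.array([x,y,z])-s["tool_pos"])/400).round(4),s["clock"],s["joint_positions"].round(2))
E
python3 go.py 517.4 247.8 330 130
```

```text
[0.     0.     0.1455] [-0.9331 -0.7234  0.1868] 1.95 [-1.25  0.59  0.05  1.61 -0.03  0.94 -0.03]
```

```bash
python3 -m pendant '[[[0,0,0.03,-0.1166,-0.0904,0.0,-1],[0,0,0.07,-0.233,-0.181,0.0,-1],[0,0,0.1,-0.35,-0.271,0.0,-1],[0,0,0.1455,-0.4666,-0.3617,0.0,-1],[0,0,0.1455,-0.583,-0.452,0.05,-1],[0,0,0.1455,-0.7,-0.5425,0.1,-1],[0,0,0.1455,-0.8165,-0.633,0.14,-1],[0,0,0.1455,-0.9331,-0.7234,0.1868,-1],[0,0,0.1455,-0.9331,-0.7234,0.1868,-1],[0,0,0.1455,-0.9331,-0.7234,0.1868,-1]]]'
python3 - <<'E'
from h import *
d=get_image("wrist");cv2.imwrite("pics/w1.png",d["img"])
print(proj(d,[517.4,247.8,105]));s=state();print(s["tool_pos"],s["joint_positions"].round(2),s["joint_vel"].round(3))
E
python3 go.py 517.4 247.8 272 130
```

```text
clock: 3.2
tool_pos: [517.5, 248.0, 330.1]
orientation: [-1.329, -2.846, -0.001]
force: [-0.7, 0.6, -0.1]
grip_width: -0.3
grasp_force: 0.0
[280.25424918 234.29646917]
[517.11396506 249.21469187 330.28935999] [-0.65  0.51  0.16  2.02 -0.14  0.63  0.31] [-0.021 -0.003 -0.011 -0.003  0.002  0.001  0.001]
[ 0.0003 -0.0003  0.0005] [-0.0033 -0.0019  0.1457] 3.25 [-0.65  0.51  0.16  2.02 -0.14  0.63  0.31]
```

View pics/w1.png

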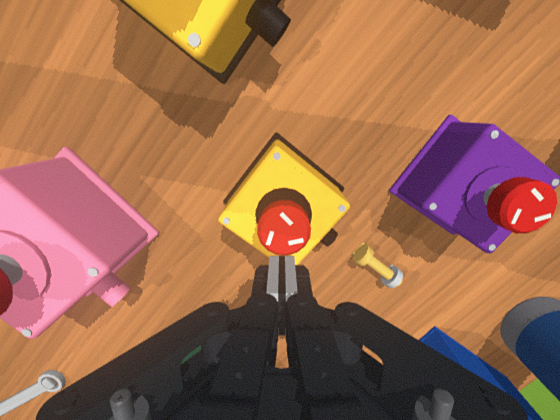

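The wrist view shows the small yellow box with its head top centred near (284,231), about 4 px from the prediction of (280,234). The bolt at (378,265) is clear of the fingers.

```bash
python3 - <<'E'
from h import *
d=get_image("wrist");print(back(d,284.5,230.5,105))
m=cv2.cvtColor(d["img"],cv2.COLOR_BGR2HSV);r=((m[...,0]<6)|(m[...,0]>172))&(m[...,1]>150);k=np.zeros_like(r);k[180:262,240:330]=r[180:262,240:330];v,u=np.where(k);print(u.min(),u.max(),v.min(),v.max())
f,cx,cy,E=cam(d)
for c in ((517.4,247.8),(515.5,246.5),(517.5,245),(519,246)):
  pts=np.array([proj(d,[c[0]+20*np.cos(t),c[1]+20*np.sin(t),z]) for t in np.arange(0,6.28,.05) for z in (87,100,)]);print(c,pts.min(0),pts.max(0))
E
python3 go.py 517.4 247.8 270 130
```

```text
[517.49924829 253.26380569 105.        ]
257 309 202 255
(517.4, 247.8) [252.50469982 202.05437938] [306.56004915 257.23719488]
(515.5, 246.5) [249.39457287 201.76233921] [303.46974422 256.96529147]
(517.5, 245) [250.26604958 204.81892933] [304.1446117  259.81950392]
(519, 246) [252.69039508 205.07297075] [306.5518145 260.0561071]
[ 0.0004 -0.0003  0.0009] [-0.0048 -0.0023  0.1509] 3.3 [-0.65  0.51  0.16  2.02 -0.14  0.63  0.31]
```

```bash
python3 -m pendant '[[[0,0,0,0,0.0036,0.08,-1],[0,0,0,0,0.0036,0.12,-1],[0,0,0,0,0.0036,0.13,-1],[0,0,0,0,0.0036,0.137,-1],[0,0,0,0,0.0036,0.144,-1],[0,0,0,0,0.0036,0.15,-1],[0,0,0,0,0.0036,0.154,-1],[0,0,0,0,0.0036,0.157,-1],[0,0,0,0,0.0036,0.158,-1],[0,0,0,0,0.0036,0.158,-1]]]'
```

```text
clock: 4.55
tool_pos: [519.0, 248.5, 268.2]
orientation: [1.329, 2.846, 0.001]
force: [-2.3, -1.0, 11.1]
grip_width: -0.2
grasp_force: 5.3
```

```bash
python3 -m pendant '[[[0,0,0,0,0,0.004,-1],[0,0,0,0,0,0.004,-1],[0,0,0,0,0,-0.01,-1],[0,0,0,0,0,-0.06,-1],[0,0,0,0,0,-0.158,-1],[0,0,0,0,0,-0.158,-0.2],[0,0,0,0,0,-0.158,-0.2],[0,0,0,0,0,-0.158,-0.2],[0,0,0,0,0,-0.158,-0.2],[0,0,0,0,0,-0.158,-0.2]]]'
python3 - <<'E'
from h import *
d=get_image("wrist");cv2.imwrite("pics/w2.png",d["img"]);print(state()["tool_pos"])
m=cv2.cvtColor(d["img"],cv2.COLOR_BGR2HSV);r=((m[...,0]<6)|(m[...,0]>172))&(m[...,1]>150);k=np.zeros_like(r);k[180:262,240:330]=r[180:262,240:330];v,u=np.where(k);print(u.min(),u.max(),v.min(),v.max())
for c in ((518.6,248.6),(519.6,249.3),(520.6,250)):
 for o in (0,10):
  pts=np.array([proj(d,[c[0]+20*np.cos(t),c[1]+20*np.sin(t),z-o]) for t in np.arange(0,6.28,.05) for z in (87,100,)]);print(o,c,pts.min(0).round(1),pts.max(0).round(1))
s=get_image("side");cv2.imwrite("pics/s2.png",cv2.resize(s["img"][180:360,150:400],None,fx=2,fy=2))
E
python3 go.py 533.5 -198 300 78.35
```

```text
clock: 5.8
tool_pos: [518.4, 248.7, 329.4]
orientation: [-1.328, -2.847, 0.001]
force: [-0.7, -0.0, -0.1]
grip_width: 34.1
grasp_force: 0.0
[518.4412699  248.67613683 329.55346081]
258 308 198 248
0 (518.6, 248.6) [254.1 200.8] [308.5 256.3]
10 (518.6, 248.6) [255.3 197.1] [307.3 250.3]
0 (519.6, 249.3) [255.8 200.9] [310.1 256.4]
10 (519.6, 249.3) [256.9 197.2] [308.9 250.5]
0 (520.6, 250) [257.4 201.1] [311.8 256.5]
10 (520.6, 250) [258.4 197.4] [310.5 250.6]
[-2.000e-04  1.000e-04  2.869e-01] [-0.8797 -0.6888  0.0746] 5.9 [-0.65  0.51  0.17  2.02 -0.14  0.63  0.31]
```

View pics/w2.png

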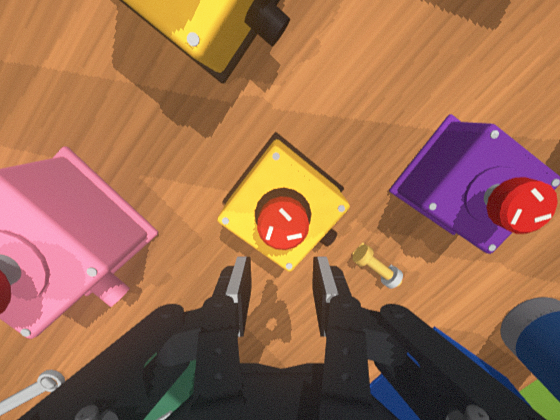

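The head now shows at (283,222), with rows 198–248. That matches the latched-down prediction for a centre at (519.6, 249.3). On to the bar.

```bash
python3 -m pendant '[[[0,0,0.05,-0.11,-0.0861,0,-0.1],[0,0,0.1,-0.22,-0.172,0,-0.1],[0,0,0.15,-0.33,-0.258,0,-0.1],[0,0,0.2,-0.44,-0.344,0,-0.1],[0,0,0.25,-0.55,-0.43,0,-0.1],[0,0,0.287,-0.66,-0.5166,0,-0.1],[0,0,0.287,-0.77,-0.6027,0.03,-0.1],[0,0,0.287,-0.8797,-0.6888,0.06,-0.1],[0,0,0.287,-0.8797,-0.6888,0.0746,-0.1],[0,0,0.287,-0.8797,-0.6888,0.0746,-0.1]]]'
python3 - <<'E'
from h import *
d=get_image("wrist");im=d["img"].copy()
p=(538.03,-176.36,-1.77418);c,s=np.cos(p[2]),np.sin(p[2])
w=lambda x,y,z:[p[0]+c*x-s*y,p[1]+s*x+c*y,z]
for q in ((165,42,30),(165,-42,30),(-30,37,71),(-30,-37,71),(39,10,50),(39,-10,50),(157,0,48),(157,13,38),(157,-13,38),(-30,10,50),(-30,-10,50)):
    u=proj(d,w(*q));print(q,u.round(0));cv2.circle(im,tuple(int(a) for a in u),3,(255,0,255),1)
cv2.imwrite("pics/w3.png",im)
E
python3 go.py 534 -196 216 78.35
```

```text
clock: 7.15
tool_pos: [533.3, -197.7, 299.6]
orientation: [-2.435, -1.982, 0.001]
force: [-1.1, 0.4, 1.2]
grip_width: 38.1
grasp_force: 0.0
(165, 42, 30) [323. 346.]
(165, -42, 30) [241. 346.]
(-30, 37, 71) [337. 162.]
(-30, -37, 71) [228. 162.]
(39, 10, 50) [294. 242.]
(39, -10, 50) [270. 242.]
(157, 0, 48) [282. 353.]
(157, 13, 38) [295. 346.]
(157, -13, 38) [269. 345.]
(-30, 10, 50) [296. 157.]
(-30, -10, 50) [269. 157.]
[-0.0004 -0.0004  0.0004] [0.0017 0.0008 0.2095] 7.2 [ 0.02  0.57  0.35  2.05 -0.35  0.58  0.42]
```

View pics/w3.png

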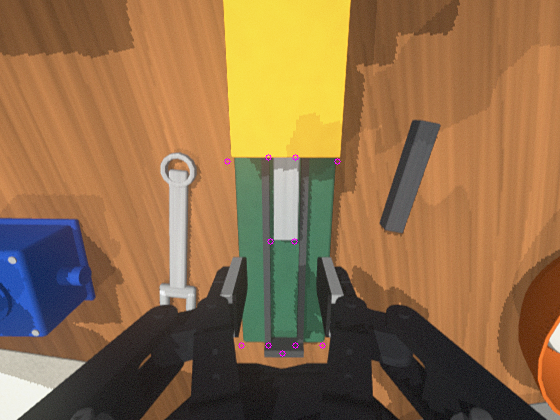

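The wrist view shows the bar front at (286,240) and the channel about 3 px right of my prediction. I'll shift 2 mm along tool y, descend and grip.

```bash
python3 -m pendant '[[[0,0,0,0.0017,0.005,0.07,-0.1],[0,0,0,0.0017,0.005,0.14,-0.1],[0,0,0,0.0017,0.005,0.18,-0.1],[0,0,0,0.0017,0.005,0.2,-0.1],[0,0,0,0.0017,0.005,0.216,-0.1],[0,0,0,0.0017,0.005,0.216,-0.1],[0,0,0,0.0017,0.005,0.216,-1],[0,0,0,0.0017,0.005,0.216,-1],[0,0,0,0.0017,0.005,0.216,-1],[0,0,0,0.0017,0.005,0.216,-1]]]'
python3 go.py 515.9 -284 213 78.35
```

```text
clock: 8.45
tool_pos: [535.9, -197.9, 214.6]
orientation: [2.435, 1.983, 0.001]
force: [-0.8, 0.1, 6.1]
grip_width: 18.3
grasp_force: 59.3
[ 0.0004 -0.     -0.0003] [-0.2208 -0.0054  0.0039] 8.45 [ 0.09  0.7   0.26  2.08 -0.42  0.41  0.48]
```

```bash
python3 -m pendant '[[[0,0,0,-0.01,0,-0.001,-1],[0,0,0,-0.035,0,-0.001,-1],[0,0,0,-0.06,0,-0.001,-1],[0,0,0,-0.085,0,-0.001,-1],[0,0,0,-0.11,0,-0.001,-1],[0,0,0,-0.135,0,-0.001,-1],[0,0,0,-0.16,0,-0.001,-1],[0,0,0,-0.18,0,-0.001,-1],[0,0,0,-0.19,0,-0.001,-1],[0,0,0,-0.19,0,-0.001,-1]]]'
```

```text
clock: 9.7
tool_pos: [521.0, -270.8, 214.6]
orientation: [-2.433, -1.985, -0.004]
force: [1.2, 4.7, 5.8]
grip_width: 18.4
grasp_force: 59.4
```

```bash
python3 -m pendant '[[[0,0,0,0,0,0,-0.1],[0,0,0,0,0,0,-0.1],[0,0,0,0,0,0,-0.1],[0,0,0,0,0,-0.02,-0.1],[0,0,0,0,0,-0.08,-0.1],[0,0,0,0,0,-0.2,-0.1],[0,0,0,0,0,-0.3,-0.1],[0,0,0,0,0,-0.3,0.2],[0,0,0,0,0,-0.3,0.2],[0,0,0,0,0,-0.3,0.2]]]'
python3 - <<'E'
from h import *
d=get_image("wrist");t=get_image("top");cv2.imwrite("pics/w4.png",np.hstack([cv2.resize(d["img"],(400,300)),cv2.resize(t["img"][120:270,280:480],(400,300))]))
E
python3 go.py 519.3 249 330 145
```

```text
clock: 10.95
tool_pos: [519.7, -271.7, 332.9]
orientation: [-2.434, -1.983, 0.002]
force: [0.4, -0.1, -0.1]
grip_width: 51.3
grasp_force: 0.0
[-0.0006 -0.0006 -0.3704] [ 1.275  -0.2649  0.0086] 11.05 [ 0.14  0.54  0.37  1.99 -0.3   0.66  0.5 ]
```

View pics/w4.png

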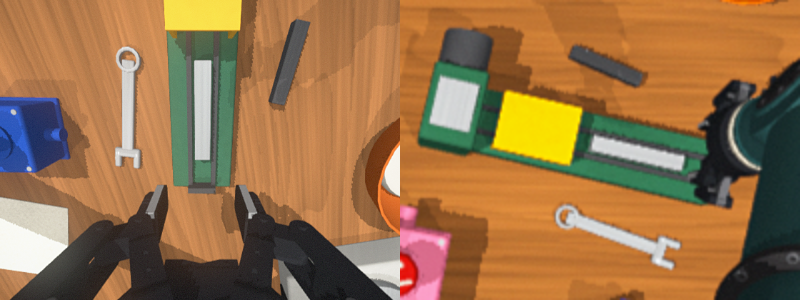

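The bar now lies in the channel, clear of the guard with a gap of about 25 mm. The spanner and offcut are untouched. Returning to the button.

```bash
python3 -m pendant '[[[0,0,-0.05,0.12,-0.025,0,0.2],[0,0,-0.1,0.24,-0.05,0,0.2],[0,0,-0.15,0.36,-0.075,0,0.2],[0,0,-0.2,0.48,-0.1,0,0.2],[0,0,-0.25,0.6,-0.125,0,0.2],[0,0,-0.3,0.72,-0.15,0,0.2],[0,0,-0.35,0.84,-0.175,0,0.2],[0,0,-0.37,0.96,-0.2,0,0.2],[0,0,-0.37,0.99,-0.206,0,0.2],[0,0,-0.37,0.99,-0.206,0,0.2]]]'; python3 go.py 519.3 249 320 145
```

```text
clock: 12.3
tool_pos: [519.5, 132.8, 333.6]
orientation: [-0.945, -2.995, 0.001]
force: [-0.3, -0.1, 0.1]
grip_width: 51.0
grasp_force: 0.0
[-0.0003 -0.0002 -0.    ] [0.1672 0.2377 0.0338] 12.3 [-0.38  0.46  0.06  2.09 -0.05  0.59  0.68]
```

```bash
python3 -m pendant '[[[0,0,0,0.06,0.085,0,0.4],[0,0,0,0.12,0.17,0,0.4],[0,0,0,0.1672,0.2377,0.01,0.4],[0,0,0,0.1672,0.2377,0.0338,0.4],[0,0,0,0.1672,0.2377,0.0338,0.4],[0,0,0,0.1672,0.2377,0.0338,0.4],[0,0,0,0.1672,0.2377,0.0338,0.4],[0,0,0,0.1672,0.2377,0.0338,0.4],[0,0,0,0.1672,0.2377,0.0338,0.4],[0,0,0,0.1672,0.2377,0.0338,0.4]]]'
python3 - <<'E'
from h import *
d=get_image("wrist");cv2.imwrite("pics/w5.png",d["img"]);print(state()["tool_pos"])
m=cv2.cvtColor(d["img"],cv2.COLOR_BGR2HSV);r=((m[...,0]<6)|(m[...,0]>172))&(m[...,1]>150);k=np.zeros_like(r);k[150:280,230:335]=r[150:280,230:335];v,u=np.where(k);print(u.min(),u.max(),v.min(),v.max())
for c in ((518.6,248.6),(519.6,249.3),(519.6,251.3)):
  pts=np.array([proj(d,[c[0]+20*np.cos(t),c[1]+20*np.sin(t),z]) for t in np.arange(0,6.28,.05) for z in (77,90,)]);print(c,pts.min(0).round(1),pts.max(0).round(1))
E
python3 go.py 519.3 249.5 248 145
```

```text
clock: 13.55
tool_pos: [519.6, 248.6, 320.7]
orientation: [0.946, 2.996, 0.0]
force: [-0.1, 0.7, -0.0]
grip_width: 59.5
grasp_force: 0.0
[519.56228039 248.67657335 320.69682249]
256 308 201 252
(518.6, 248.6) [252.8 198.9] [306.9 254.2]
(519.6, 249.3) [254.3 199.4] [308.4 254.7]
(519.6, 251.3) [256.5 198. ] [310.7 253.3]
[ 0.      0.     -0.0004] [0.0017 0.0013 0.1817] 13.6 [-0.57  0.52  0.07  2.02 -0.06  0.61  0.49]
```

View pics/w5.png

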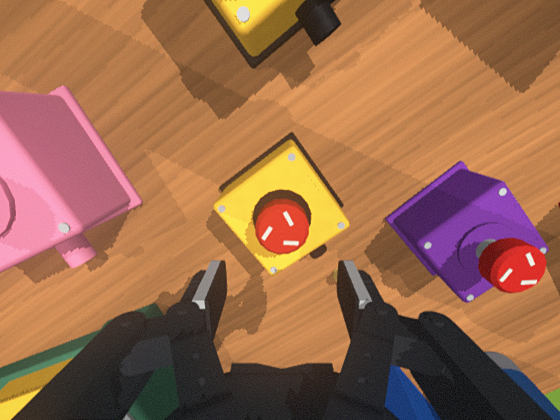

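The head is still down, at (282,227), and the fingers straddle it. Descending to pinch.

```bash
python3 -m pendant '[[[0,0,0,0.0017,0.0013,0.08,0.4],[0,0,0,0.0017,0.0013,0.13,0.4],[0,0,0,0.0017,0.0013,0.16,0.4],[0,0,0,0.0017,0.0013,0.184,0.4],[0,0,0,0.0017,0.0013,0.184,0.2],[0,0,0,0.0017,0.0013,0.184,-1],[0,0,0,0.0017,0.0013,0.184,-1],[0,0,0,0.0017,0.0013,0.184,-1],[0,0,0,0.0017,0.0013,0.184,-1],[0,0,0,0.0017,0.0013,0.184,-1]]]'
```

```text
clock: 14.85
tool_pos: [519.4, 249.3, 247.3]
orientation: [0.947, 2.995, -0.0]
force: [-1.1, -1.6, 3.3]
grip_width: 37.8
grasp_force: 60.1
```

```bash
python3 -m pendant '[[[0,0,0.04,0,0,-0.0024,-1],[0,0,0.08,0,0,-0.0047,-1],[0,0,0.12,0,0,-0.0071,-1],[0,0,0.16,0,0,-0.0094,-1],[0,0,0.2,0,0,-0.0118,-1],[0,0,0.24,0,0,-0.0142,-1],[0,0,0.28,0,0,-0.0165,-1],[0,0,0.305,0,0,-0.018,-1],[0,0,0.305,0,0,-0.018,-1],[0,0,0.305,0,0,-0.018,-1]]]'
```

```text
clock: 16.1
tool_pos: [518.8, 248.9, 254.1]
orientation: [-2.219, -2.223, 0.003]
force: [-3.3, -3.2, 4.1]
grip_width: 37.7
grasp_force: 60.7
```

```bash
python3 -m pendant '[[[0,0,0,0,0,0,0.4],[0,0,0,0,0,0,0.4],[0,0,0,0,0,0,0.4],[0,0,0,0,0,0,0.4],[0,0,0,0,0,-0.04,0.4],[0,0,0,0,0,-0.12,0.4],[0,0,0,0,0,-0.2,0.4],[0,0,0,0,0,-0.25,0.4],[0,0,0,0,0,-0.25,0.4],[0,0,0,0,0,-0.25,0.4]]]'
python3 - <<'E'
from h import *
d=get_image("wrist");s=get_image("side");cv2.imwrite("pics/w6.png",np.hstack([cv2.resize(d["img"],(400,300)),cv2.resize(s["img"][130:340,140:420],(400,300))]))
m=cv2.cvtColor(d["img"],cv2.COLOR_BGR2HSV);r=((m[...,0]<6)|(m[...,0]>172))&(m[...,1]>150);k=np.zeros_like(r);k[150:290,230:335]=r[150:290,230:335];v,u=np.where(k);print(u.min(),u.max(),v.min(),v.max())
for o in (0,10):
  pts=np.array([proj(d,[519.6+20*np.cos(t),249.3+20*np.sin(t),z-o]) for t in np.arange(0,6.28,.05) for z in (87,100,)]);print(o,pts.min(0).round(1),pts.max(0).round(1))
E
```

```text
clock: 17.35
tool_pos: [518.9, 249.4, 354.1]
orientation: [-2.22, -2.222, 0.001]
force: [-1.4, 0.6, -0.1]
grip_width: 59.8
grasp_force: 0.0
257 304 194 241
0 [257.7 192.3] [306.7 242.5]
10 [258.6 189.3] [305.8 237.6]
```

View pics/w6.png

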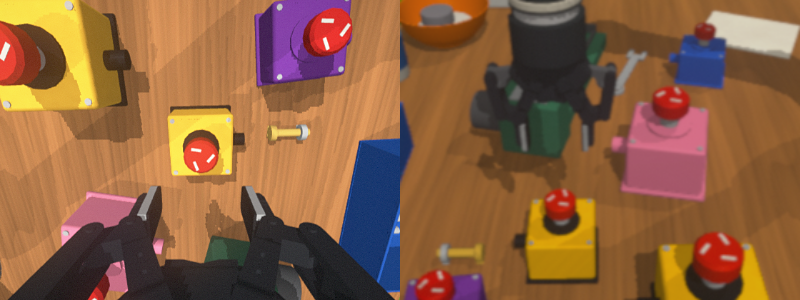

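The head is back up: its image extents match the up position and the stem shows in the side view. The bolt is undisturbed and the arm is clear.

```bash
python3 -c "
from station import *
print(close_job())"
```

```text
the job is handed in; nothing more can be done
None
```

I latched the red stop button, drew the bar about 74 mm so it lies in the channel roughly 25 mm clear of the guard, then turned the head clockwise until it released and sprang back up; I handed the job in at about 17 s, and the spanner, offcut and bolt were not touched.

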